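# Put the sanding blocks back in their rack and shut its gate

## Robot

A 7-joint arm with a two-finger parallel gripper is mounted at the origin on the work surface. World frame = base frame: x ahead of the robot, y to its left, z up, the work surface at z = 0. Lengths are in m, angles in rad, forces in N, time in s.
With the tool pointing down it reaches from about 0.425 to 0.925 m from the base axis. Payload 6.8 kg.
Tool frame: the origin (TCP) lies at the very end of the fingers, on their centre line; the grasp point (between the pads) lies bot.grip_depth behind it (bot.grip_depth is the distance from the TCP to the grasp point, in m); z points along the fingers, y is the line along which they close (so a half turn about z gives the same grasp; the last joint's range is limited). The gripper opens to 85 mm and grips with 20 to 120 N. Pads are 22 mm wide; open, the fingers measure 114 mm over their backs; the gripper's body (76 mm by 85 mm) begins 54 mm behind the grasp point. The pads swing forward as they close: fully open they stand 13 mm farther back than shut.
Start: joints at [1.188, 0.477, 0.022, 1.555, -0.011, 1.109, -0.083], TCP at [0.183, -0.65, 0.231] pointing down, gripper open.
Joint ranges: [-2.96, 2.96], [-0.34, 2.1], [-1.41, 1.46], [0.24, 2.44], [-1.37, 4.51], [0.17, 1.92], [-2.96, 2.96]. Speed limits (rad/s): [2.39, 2.39, 3.14, 3.14, 3.14, 3.14, 3.14].

## Interface

Orientations are given as a unit quaternion [w, x, y, z].
In Python, from station import bot gives the robot as it stands.
- The arm moves only by the tool send_rows, never from a script. Its arguments are lists of equal length, an entry for each row: "slide": the shift along the tool's x, y, z in mm, a list of three; "roll": the turn about the tool's z in degrees; "claw": the opening, from 0 (shut) to 1 (fully open). A call has exactly 8 rows; each row is the pose to reach, as a shift and turn from the pose commanded when the call began, along the tool's axes at that moment; what a row does not reach only later rows make up. A row lasts 1/12 s, in which the tool goes at most 41.7 mm and 7.16 degrees, less where a joint would pass 70% of its speed; a pose out of reach is approached as far as the arm can. A call with a gripper value outside its range is refused whole. The fingers move at their own pace and stop on an object; "force" is the grip in N (left out, the last holds). Time passes only in rows, so rows that repeat a pose let the fingers close, or fill a call up. It gives the time, the measured TCP pose, the force, the opening and the grip force at its end, in the units of the state.
- bot.get_obs(): the state, without advancing time (a new reading comes with each control period).
- bot.read_camera(name): name is "scene" or "top" or "wrist"; returns the picture (400x640x3 uint8, red, green, blue); there is no depth.
- bot.camera_model(name): a dict with "camera_matrix" (3x3 intrinsics, pixels), "D" ([k1, k2, p1, p2, k3] as OpenCV has them; the pictures are not rectified), "camera_from_world" (4x4, takes a point from world to camera coordinates). Camera axes: x right, y down, z forward; pixel columns grow to the right and rows downward; lengths in m; the calibration is good to about 2 mm. A picture is of the moment at which its call begins: read the wrist's pose just before it. camera_model takes no time and is no camera call; for the wrist camera it gives the pose at the moment of the call.
- bot.hand_in(): hands the job in; it is judged then, once.
The state is a dict: "t": time; "q": joint angles; "joint_vel": joint speeds; "joint_torque": joint torques, N m; "eef_pos": TCP position; "tool_rot": TCP orientation; "contact_force": force on the tool from outside, world axes, zero at the start; "torque": the same for the moment, N m; "gripper_width": opening from 0.0 (shut) to 1.0 (fully open); "grasp_force": force on a finger pad.
Only numpy, scipy, OpenCV 4.12 (cv2) and the standard library are available. Lean on these libraries where they do the work, as an engineer would, in place of code of your own. Each camera call takes 0.05 s, during which the arm holds its last target. There are 200 camera calls.

## Task

Put the two sanding blocks lying on the bench back into the rack, each lying flat in the bay marked with its own outline (oblong or pointed; either end first), lowering them in rather than letting them fall. Then swing the rack's gate shut until it snaps home on its catch. Leave the round block in its bay and do not disturb the bowl or the brush.

Things in the scene. Friction and masses are not known exactly. Their poses are not given: they have to be found in the camera images.
- block_oblong: the oblong sanding block lying on the bench: plain rectangle in plan, 72 mm (x) by 118 mm (y). Cork on black rubber, 20 mm thick, with an upright wooden handle ridge on top, 26 mm wide (x), 80 mm long (y), 34 mm tall, centred; 54 mm high in all, about 0.2 kg. Origin: centre of the underside; y along the length
- block_pointed: the pointed sanding block lying on the bench: 72 mm (x) by 118 mm (y), square at the -y end, running to a 90 degree point at the +y end over the last 36 mm. Cork on black rubber, 20 mm thick, with an upright wooden handle ridge on top, 26 mm wide (x), 80 mm long (y), 34 mm tall, centred; 54 mm high in all, about 0.2 kg. Origin: centre of the underside; y along the length
- block_round: the round sanding block, already stored in its own bay and to stay there: disc 72 mm across. Cork on black rubber, 20 mm thick, with an upright wooden handle ridge on top, 26 mm wide (x), 54 mm long (y), 34 mm tall, centred; 54 mm high in all, about 0.2 kg. Origin: centre of the underside; y along the length
- bay_oblong: bay marked (dark outline on floor and rear card) with a rectangle: the oblong block's place; one of 3 equal ones, order varies. Origin: centre of underside, below the block's place; x across, y front to back. Floor top at z 6 mm, inside 81 (x) by 132 mm (y -66..66), open above and in front (-y); 4 mm side walls to z 22; behind, a ledge (y 66..138) to z 24 mm
- bay_pointed: bay marked (dark outline on floor and rear card) with a rectangle with a pointed end: the pointed block's place; one of 3 equal ones, order varies. Origin: centre of underside, below the block's place; x across, y front to back. Floor top at z 6 mm, inside 81 (x) by 132 mm (y -66..66), open above and in front (-y); 4 mm side walls to z 22; behind, a ledge (y 66..138) to z 24 mm
- bay_round: bay marked (dark outline on floor and rear card) with a disc: the round block's place (occupied); one of 3 equal ones, order varies. Origin: centre of underside, below the block's place; x across, y front to back. Floor top at z 6 mm, inside 81 (x) by 132 mm (y -66..66), open above and in front (-y); 4 mm side walls to z 22; behind, a ledge (y 66..138) to z 24 mm
- rack: low wooden rack, fixed: base 300 (x) by 226 mm (y), 6 mm thick; bays stand on it at x -90, 0, +90, y 0 mm. Origin: underside, below the middle bay's centre; x along the row, y front to back. The shut gate's mid plane is y -75 mm. 60 mm tall hinge pin at x -141, y -75; 56 mm tall steel catch post at x +158, y -81 mm
- gate (a joint): gate angle (rad): 0 = shut on its catch, panel along rack x; grows as the free end swings out from the rack's front (to rack -y), at most 1.3; stays where left. The catch's spring roller resists from about 0.05; push past it (at about 0.02, some 5 N at the free end) and it holds the gate at 0
- gate_hinge (a point): point on the upright hinge axis of the gate, 33 mm above the bench, at rack x -141, y -75 mm. Its x axis runs along the gate to its free end, its -y axis is the gate's outward normal
- gate_push (a point): point on the gate's outer face (the side to push on), 215 mm from the hinge, 33 mm above the bench; axes as gate_hinge. The gate is a wooden panel 10 mm thick, from 8 to 267 mm from the hinge, with a steel bar to 277 mm, between 10 and 56 mm above the bench
- bowl: bystander: white ceramic bowl, 90 mm across, 45 mm high; origin: centre of the underside
- brush: bystander: dusting brush lying flat, 170 mm long along its x; origin near its middle, underneath
There are look-alikes about, which are no part of the job. What is shaped like the block_oblong but orange or turquoise is not meant.

How it is judged:
On the way, in this order (a step that is already met when the one before it is completed fails the run):
1. both loose blocks lie flat in their own bays, released, while the gate is still open (x of block_oblong in the frame of bay_oblong between -0.014 and 0.014 m and y of block_oblong in the frame of bay_oblong between -0.014 and 0.014 m and z of block_oblong in the frame of bay_oblong between 0.002 and 0.01 m and angle between each of block_oblong, block_pointed's own z axis and vertical below 0.08 rad and angle between the y axis of block_oblong and the y axis of bay_oblong, either way round below 0.2 rad and x of block_pointed in the frame of bay_pointed between -0.014 and 0.014 m and y of block_pointed in the frame of bay_pointed between -0.014 and 0.014 m and z of block_pointed in the frame of bay_pointed between 0.002 and 0.01 m and angle between the y axis of block_pointed and the y axis of bay_pointed, either way round below 0.2 rad and contact force between each of block_oblong, block_pointed and the fingers below 0.2 N and contact force between each of block_oblong, block_pointed and the arm below 0.2 N and linear speed of each of block_oblong, block_pointed below 0.03 m/s), for 0.2 s.
2. then the gate is shut on its catch (value of joint gate below 0.012 rad), for 0.2 s.
At the end, for the whole second after the job is handed in: Oblong and pointed block lie flat (0.08 rad, within 4 mm of the floor) in the bays with their own outlines, within 14 mm of centre and 0.2 rad (either way round), released, at rest; the round block still flat in its bay; the gate on its catch (under 0.012 rad) (all of step 1 and x of block_round in the frame of bay_round between -0.014 and 0.014 m and y of block_round in the frame of bay_round between -0.034 and 0.034 m and z of block_round in the frame of bay_round between 0.002 and 0.01 m and angle between block_round's own z axis and vertical below 0.08 rad and value of joint gate below 0.012 rad); the robot touches nothing.
It fails at once if the oblong block is let fall (faster than 0.7 m/s while the robot is not touching it) (linear speed of block_oblong above 0.7 m/s and contact force between block_oblong and the fingers below 0.1 N and contact force between block_oblong and the arm below 0.1 N).
It fails at once if the pointed block is let fall (faster than 0.7 m/s while the robot is not touching it) (linear speed of block_pointed above 0.7 m/s and contact force between block_pointed and the fingers below 0.1 N and contact force between block_pointed and the arm below 0.1 N).
It fails at once if the stored round block is lifted out of its bay (z of block_round in the frame of bay_round above 0.025 m).
It fails at once if the bowl or brush is pushed more than 30 mm (distance of any of bowl, brush from where it was at the start of the episode above 0.03 m).
It also fails if it takes over 70 s, if anything falls off the work surface, if the arm or the gripper's body presses on something with over 40 N, if the wrist force passes 120 N, or if a joint passes its speed limit or range.

## Working session

There is one attempt and no reset: what is moved stays moved. The work goes in short steps, Python scripts to look and compute and a tool call to move; the robot and the scene stay as the last step left them, time stands still between calls to the robot, and variables do not carry over. Pictures are saved under pics/ and viewed, at most 10 in all, crops included, and the job is handed in when it is done.

Besides the shell and the picture viewer there is one more tool, called by a JSON object that holds its "name" and its "arguments". send_rows: Moves the arm, as the interface text tells. Its arguments: {"type":"object","properties":{"slide":{"type":"array","items":{"type":"array","items":{"type":"number"}}},"roll":{"type":"array","items":{"type":"number"}},"claw":{"type":"array","items":{"type":"number"}},"force":{"type":"number"}},"required":["slide","roll","claw"]}

```bash
ls; mkdir -p pics
python3 - <<'E'
from station import bot
import cv2
print(bot.get_obs(), bot.grip_depth)
for n in("top","scene"):
    cv2.imwrite(f"pics/{n}0.png",bot.read_camera(n)[:,:,::-1]); m=bot.camera_model(n); print(m)
E
```

```text
pics
{'t': 0.0, 'q': array([ 1.18782267,  0.47779642,  0.02230661,  1.55642069, -0.0115284 ,
        1.10923428, -0.08308469]), 'joint_vel': array([-0.00038784, -0.0002195 , -0.00011874, -0.00041664,  0.00197366,
       -0.00013977,  0.00047226]), 'joint_torque': array([ 1.70180585e-03, -5.96439922e+01,  1.60854198e+00, -2.81195515e+01,
        1.23868123e-02,  9.42999817e-03, -2.50845233e-05]), 'eef_pos': array([ 0.18307767, -0.64911984,  0.23034048]), 'tool_rot': array([-8.50671932e-04,  9.90566346e-01,  1.37031253e-01, -1.61680137e-04]), 'contact_force': array([0.03602433, 0.36560759, 0.50143377]), 'torque': array([-0.01375589, -0.00971309,  0.01098842]), 'grasp_force': 0.0, 'gripper_width': 1.0015597514725083} 0.0187
{'camera_matrix': array([[510.17231637,   0.        , 327.89674577],
       [  0.        , 510.17231637, 204.19455101],
       [  0.        ,   0.        ,   1.        ]]), 'D': array([-0.12796567,  0.        ,  0.        ,  0.        ,  0.        ]), 'camera_from_world': array([[ 2.01507172e-02, -9.99796834e-01, -4.89657204e-04,
        -9.47592731e-02],
       [-9.88422723e-01, -1.98478043e-02, -1.50421359e-01,
         5.83254825e-01],
       [ 1.50381080e-01,  3.51508659e-03, -9.88621856e-01,
         1.06431777e+00],
       [ 0.00000000e+00,  0.00000000e+00,  0.00000000e+00,
         1.00000000e+00]])}
{'camera_matrix': array([[448.91996428,   0.        , 319.12579889],
       [  0.        , 448.91996428, 204.29090627],
       [  0.        ,   0.        ,   1.        ]]), 'D': array([-0.10806183,  0.        ,  0.        ,  0.        ,  0.        ]), 'camera_from_world': array([[ 0.72815837,  0.68504794,  0.02224184, -0.36094946],
       [ 0.37847417, -0.37481352, -0.84632862, -0.20782257],
       [-0.57143914,  0.62467923, -0.53219655,  1.66303568],
       [ 0.        ,  0.        ,  0.        ,  1.        ]])}
```

View pics/top0.png

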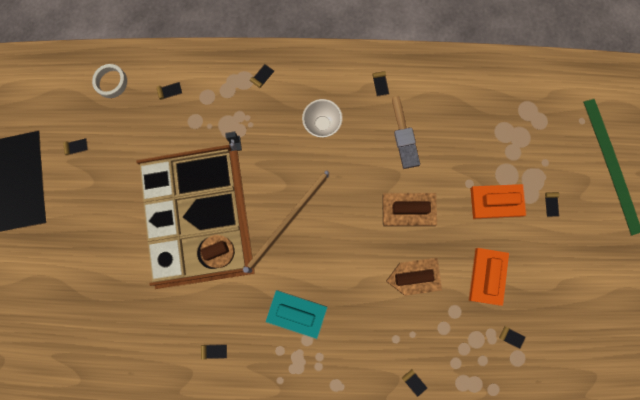

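View pics/scene0.png

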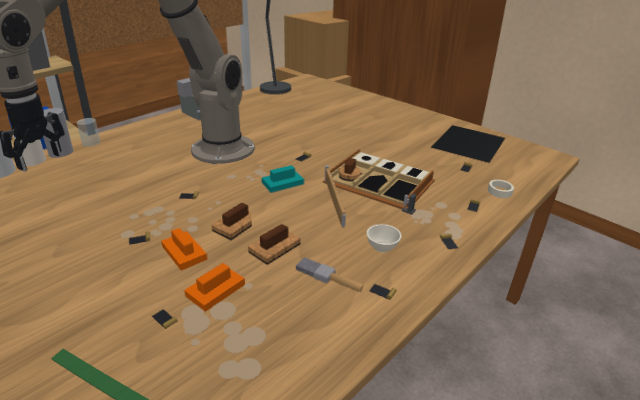

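Top view: the cork blocks are oblong at (410,209) and pointed at (415,277). The look-alikes are orange at (498,201) and (489,276), and turquoise at (297,314). The cork pair fits the description. In the rack the bay order from the top is oblong, pointed, round (occupied). The gate stands open from its hinge at (247,270) to (327,174). The bowl is at (322,118) and the brush at (405,140). I'll confirm in enlarged crops.

Run:
```python
import cv2
im=cv2.imread("pics/top0.png")
cv2.imwrite("pics/c_blocks.png",cv2.resize(im[180:300,370:530],None,fx=5,fy=5,interpolation=cv2.INTER_CUBIC))
cv2.imwrite("pics/c_rack.png",cv2.resize(im[140:290,130:330],None,fx=4,fy=4,interpolation=cv2.INTER_CUBIC))
```

```text
(no output)
```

View pics/c_blocks.png

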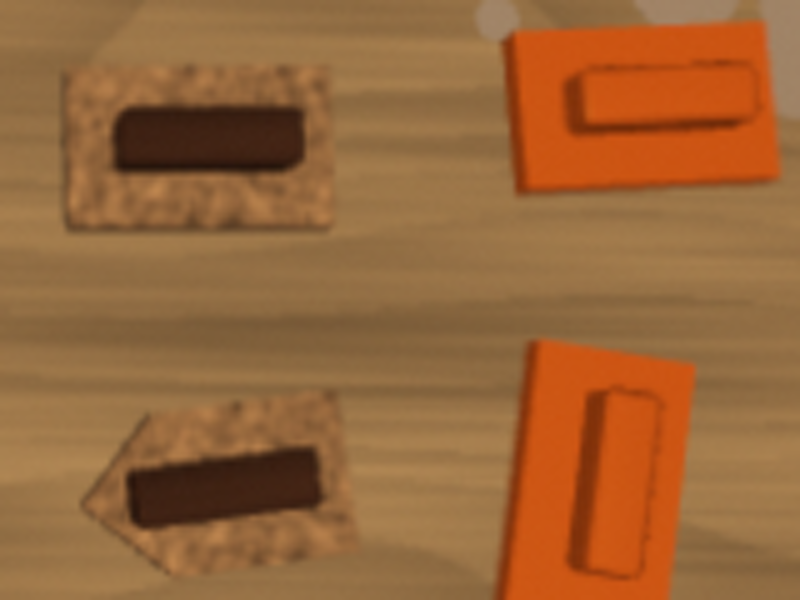

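View pics/c_rack.png

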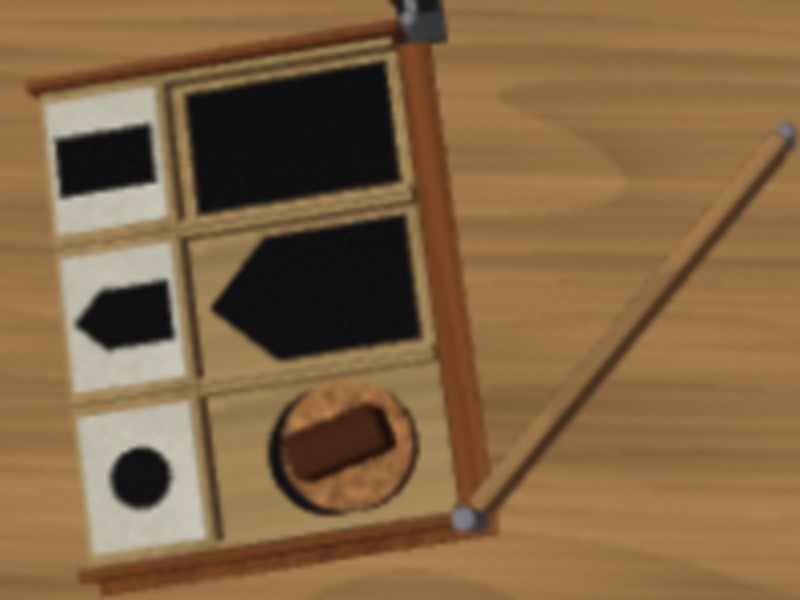

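Crops confirm it: the cork oblong and cork pointed blocks have plain outlines with dark handles, and the orange ones are decoys. The oblong bay is at the top, the pointed bay in the middle with its point to the left, and the round bay at the bottom. I'll fit poses from the corner pixels.

```bash
cat > h.py <<'E'
import numpy as np, cv2, json
from scipy.optimize import least_squares
from scipy.spatial.transform import Rotation as R
from station import bot
def proj(m,P):
    T=m["camera_from_world"]
    return cv2.projectPoints(np.asarray(P,float),cv2.Rodrigues(T[:3,:3])[0],T[:3,3],m["camera_matrix"],m["D"])[0][:,0]
def place(p,L):
    L=np.asarray(L,float)/1000; c,s=np.cos(p[2]),np.sin(p[2])
    return np.c_[p[0]+c*L[:,0]-s*L[:,1],p[1]+s*L[:,0]+c*L[:,1],L[:,2]]
def fit(m,L,px,p0=(.6,-.2,0)):
    r=least_squares(lambda p:(proj(m,place(p,L))-px).ravel(),p0,loss="soft_l1")
    return r.x,np.round(proj(m,place(r.x,L))-px,1)
def go(x,y,z,yaw):
    """delta in tool axes (mm, deg) to TCP x,y,z with closing line (tool y) at world angle yaw (mod pi)"""
    o=bot.get_obs(); w,a,b,c=o["tool_rot"]; M=R.from_quat([a,b,c,w]).as_matrix()
    d=M.T@(np.array([x,y,z])-o["eef_pos"])*1000
    cur=np.arctan2(M[1,1],M[0,1]); roll=-((yaw-cur+np.pi/2)%np.pi-np.pi/2)
    print("t %.2f tcp"%o["t"],o["eef_pos"].round(4),"d_tool",d.round(1),"roll",np.degrees(roll).round(1),"q7 %.2f"%o["q"][6],"tilt",np.degrees(np.arccos(-M[2,2])).round(2),"F",o["contact_force"].round(1),"w",round(o["gripper_width"],3),"g",round(o["grasp_force"],1))
E
python3 - <<'E'
from h import *
m=bot.camera_model("top")
f=lambda a,k,o:(np.array(a)+.5)/k-.5+np.array(o)
B=lambda a:f(a,5,(370,180)); K=lambda a:f(a,4,(130,140))
H=[(13,40,54),(13,-40,54),(-13,-40,54),(-13,40,54)]
ob,r=fit(m,[(36,59,20),(36,-59,20),(-36,-59,20),(-36,59,20)]+H,B([(65,68),(330,68),(332,228),(68,228),(117,108),(303,108),(303,168),(115,170)])); print("oblong",ob,r.tolist())
po,r=fit(m,[(0,59,20),(36,23,20),(-36,23,20),(36,-59,20),(-36,-59,20)]+H,B([(82,503),(148,415),(180,575),(338,393),(358,550),(127,475),(318,450),(322,503),(137,528)])); print("pointed",po,r.tolist())
L=[(0,59,6),(36,23,6),(-36,23,6),(36,-59,6),(-36,-59,6),(126,59,6),(126,-59,6),(54,-59,6),(54,59,6),(-141,-75,60)]
P=K([(212,308),(265,238),(280,358),(405,215),(421,340),(187,96),(385,64),(408,186),(198,213),(465,519)])
ra,r=fit(m,L,P,(.6,.1,0)); print("rack",ra,r.tolist())
tip=K([(786,131)])
hinge=place(ra,[(-141,-75,0)])[0]
g=least_squares(lambda a:(proj(m,place((*hinge[:2],ra[2]-a[0]),[(274,0,56)])-tip).ravel(),[.8]); print("hinge",hinge,"gate",g.x,g.fun)
for x in(-90,0,90): print("bay",x,place(ra,[(x,0,0)])[0],np.hypot(*place(ra,[(x,0,0)])[0][:2]))
json.dump(dict(ob=list(ob),po=list(po),ra=list(ra),g=g.x[0]),open("p.json","w"))
go(ob[0],ob[1],.12,ob[2])
E
```

```text
File "<stdin>", line 13
    g=least_squares(lambda a:(proj(m,place((*hinge[:2],ra[2]-a[0]),[(274,0,56)])-tip).ravel(),[.8]); print("hinge",hinge,"gate",g.x,g.fun)
                                                                                                   ^
SyntaxError: invalid syntax
```

Run:
```python
from h import *
m=bot.camera_model("top")
f=lambda a,k,o:(np.array(a)+.5)/k-.5+np.array(o)
B=lambda a:f(a,5,(370,180)); K=lambda a:f(a,4,(130,140))
H=[(13,40,54),(13,-40,54),(-13,-40,54),(-13,40,54)]
ob,r=fit(m,[(36,59,20),(36,-59,20),(-36,-59,20),(-36,59,20)]+H,B([(65,68),(330,68),(332,228),(68,228),(117,108),(303,108),(303,168),(115,170)])); print("oblong",ob,r.tolist())
po,r=fit(m,[(0,59,20),(36,23,20),(-36,23,20),(36,-59,20),(-36,-59,20)]+H,B([(82,503),(148,415),(180,575),(338,393),(358,550),(127,475),(318,450),(322,503),(137,528)])); print("pointed",po,r.tolist())
L=[(0,59,6),(36,23,6),(-36,23,6),(36,-59,6),(-36,-59,6),(126,59,6),(126,-59,6),(54,-59,6),(54,59,6),(-141,-75,60)]
P=K([(212,308),(265,238),(280,358),(405,215),(421,340),(187,96),(385,64),(408,186),(198,213),(465,519)])
ra,r=fit(m,L,P,(.6,.1,0)); print("rack",ra,r.tolist())
tip=K([(786,131)])
hinge=place(ra,[(-141,-75,0)])[0]
gp=lambda a:proj(m,place((*hinge[:2],ra[2]-a[0]),[(274,0,0)])+[[0,0,.056]])
g=least_squares(lambda a:(gp(a)-tip).ravel(),[.8]); print("hinge",hinge,"gate",g.x,g.fun)
for x in(-90,0,90): q=place(ra,[(x,0,0)])[0]; print("bay",x,q,np.hypot(*q[:2]))
json.dump(dict(ob=list(ob),po=list(po),ra=list(ra),g=g.x[0]),open("p.json","w"))
go(ob[0],ob[1],.12,ob[2])
```

```text
oblong [ 0.58082837 -0.26409873  0.01854573] [[-0.0, 0.1], [-0.6, 0.2], [-0.0, 0.2], [-0.1, 0.2], [0.2, -0.1], [-0.3, -0.0], [0.1, -0.1], [0.8, -0.5]]
pointed [ 0.430839   -0.27105742  0.14119373] [[-0.2, 0.5], [0.7, -0.4], [-1.2, 0.5], [-0.7, -0.7], [0.1, 0.6], [0.7, -1.2], [-0.5, -1.0], [0.5, 0.6], [0.3, 0.5]]
rack [0.56553425 0.18809909 0.17893258] [[-0.3, 0.3], [0.0, -0.2], [0.1, 1.0], [0.5, -0.1], [0.6, -0.1], [-0.1, -0.3], [0.5, -0.5], [-1.3, -0.6], [0.5, 0.9], [-0.9, -0.1]]
hinge [0.44013387 0.08920144 0.        ] gate [0.84387464] [ 0.97571933 -1.22111453]
bay -90 [0.47697116 0.17208095 0.        ] 0.5070634544645375
bay 0 [0.56553425 0.18809909 0.        ] 0.5959951771043209
bay 90 [0.65409733 0.20411723 0.        ] 0.6852059219021036
t 0.10 tcp [ 0.183  -0.6492  0.2304] d_tool [ 487.4 -262.5  110.8] roll -75.3 q7 -0.08 tilt 0.09 F [-0.3  0.5 -0.2] w 1.003 g 0.0
```

{"name": "send_rows", "arguments": {"slide": [[30, -16, 0], [65, -35, 0], [100, -54, 0], [135, -73, 0], [170, -92, 0], [205, -111, 0], [240, -130, 0], [270, -146, 0]], "roll": [-6, -12, -18, -24, -30, -36, -42, -48], "claw": [1, 1, 1, 1, 1, 1, 1, 1], "force": 40}}

```text
t: 0.77
eef_pos: [0.4052, -0.4332, 0.2311]
tool_rot: [-0.0, 0.847, 0.531, 0.0]
contact_force: [0.3, -0.3, -0.5]
gripper_width: 0.996
grasp_force: 0.0
```

```bash
python3 -c "
from h import *
p=json.load(open('p.json'));go(p['ob'][0],p['ob'][1],.11,p['ob'][2])"
```

```text
t 0.77 tcp [ 0.4052 -0.4332  0.2311] d_tool [228.7  84.3 121.3] roll -26.9 q7 0.17 tilt 0.05 F [ 0.3 -0.3 -0.5] w 0.996 g 0.0
```

{"name": "send_rows", "arguments": {"slide": [[30, 11, 10], [65, 24, 25], [100, 37, 45], [135, 50, 65], [170, 63, 85], [205, 76, 105], [228, 84, 121], [228, 84, 121]], "roll": [-4, -8, -12, -16, -20, -24, -27, -27], "claw": [1, 1, 1, 1, 1, 1, 1, 1]}}

```text
t: 1.43
eef_pos: [0.582, -0.2603, 0.1064]
tool_rot: [-0.003, 0.698, 0.716, 0.002]
contact_force: [-0.4, 0.6, -0.1]
gripper_width: 1.0
grasp_force: 0.0
```

Run:
```python
from h import *
p=json.load(open('p.json'));go(p['ob'][0],p['ob'][1],.027,p['ob'][2])
m=bot.camera_model("wrist"); im=bot.read_camera("wrist")[:,:,::-1].copy()
cv2.imwrite("pics/w1.png",im)
```

```text
t 1.43 tcp [ 0.582  -0.2603  0.1064] d_tool [-4.3 -1.1 79.4] roll 0.4 q7 0.14 tilt 0.4 F [-0.4  0.6 -0.1] w 1.0 g 0.0
```

View pics/w1.png

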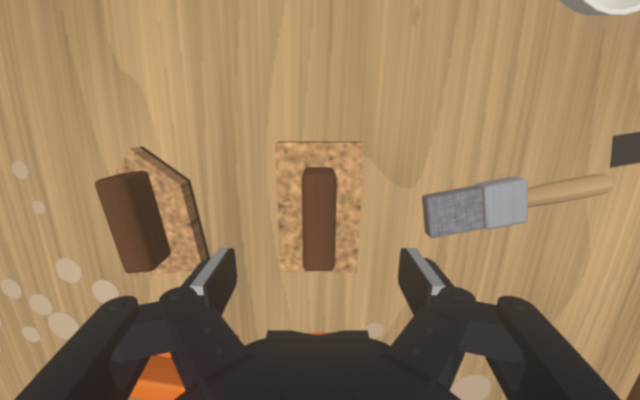

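The wrist view shows the handle at (319,218), midway between the fingers at columns 212 and 425, so it is well centred. The brush at (480,205) is clear of the fingers. Descending.

{"name": "send_rows", "arguments": {"slide": [[-4, -1, 15], [-4, -1, 35], [-4, -1, 55], [-4, -1, 70], [-4, -1, 79], [-4, -1, 79], [-4, -1, 79], [-4, -1, 79]], "roll": [0, 0, 0, 0, 0, 0, 0, 0], "claw": [1, 1, 1, 1, 1, 1, 0.6, 0.2]}}

```text
t: 2.15
eef_pos: [0.5793, -0.2734, 0.0326]
tool_rot: [0.001, 0.703, 0.711, 0.0]
contact_force: [-0.4, -0.5, 0.3]
gripper_width: 0.747
grasp_force: 0.0
```

{"name": "send_rows", "arguments": {"slide": [[0, 0, 0], [0, 0, 0], [0, 0, 0], [0, 0, 0], [0, 0, 0], [0, 0, 0], [0, 0, 0], [0, 0, 0]], "roll": [0, 0, 0, 0, 0, 0, 0, 0], "claw": [0, 0, 0, 0, 0, 0, 0, 0]}}

```text
t: 2.82
eef_pos: [0.5797, -0.2729, 0.0325]
tool_rot: [0.001, 0.703, 0.712, 0.0]
contact_force: [0.2, -0.1, 6.1]
gripper_width: 0.294
grasp_force: 41.6
```

```bash
python3 -c "
from h import *
p=json.load(open('p.json'));go(p['ob'][0],p['ob'][1],.13,p['ob'][2])"
```

```text
t 2.82 tcp [ 0.5797 -0.2729  0.0325] d_tool [  8.7   1.4 -97.5] roll -0.3 q7 0.11 tilt 0.13 F [ 0.2 -0.1  6.1] w 0.294 g 41.6
```

{"name": "send_rows", "arguments": {"slide": [[0, 0, -5], [0, 0, -15], [0, 0, -30], [0, 0, -50], [0, 0, -70], [0, 0, -90], [0, 0, -100], [0, 0, -100]], "roll": [0, 0, 0, 0, 0, 0, 0, 0], "claw": [0, 0, 0, 0, 0, 0, 0, 0], "force": 60}}

```text
t: 3.48
eef_pos: [0.58, -0.273, 0.134]
tool_rot: [0.002, 0.703, 0.712, 0.001]
contact_force: [0.2, -0.5, -2.3]
gripper_width: 0.296
grasp_force: 59.8
```

```bash
python3 -c "
from h import *
p=json.load(open('p.json'));t=place(p['ra'],[(90,-8.8,0)])[0];print(t);go(t[0],t[1],.132,p['ra'][2])"
```

```text
[0.65566354 0.19545773 0.        ]
t 3.48 tcp [ 0.58  -0.273  0.134] d_tool [467.5  81.7   1.5] roll -9.5 q7 0.16 tilt 0.24 F [ 0.2 -0.5 -2.3] w 0.296 g 59.8
```

{"name": "send_rows", "arguments": {"slide": [[15, 3, 0], [40, 7, 0], [75, 13, 0], [110, 19, 0], [145, 25, 0], [180, 31, 0], [215, 38, 0], [250, 44, 0]], "roll": [-1, -2, -3, -4, -5, -6, -7, -8], "claw": [0, 0, 0, 0, 0, 0, 0, 0]}}

```text
t: 4.15
eef_pos: [0.6182, -0.0195, 0.1296]
tool_rot: [-0.001, 0.65, 0.76, -0.001]
contact_force: [-0.0, 0.3, -3.4]
gripper_width: 0.294
grasp_force: 59.9
```

```bash
python3 -c "
from h import *
p=json.load(open('p.json'));t=place(p['ra'],[(90,-8.8,0)])[0];print(t);go(t[0],t[1],.132,p['ra'][2])"
```

```text
[0.65566354 0.19545773 0.        ]
t 4.15 tcp [ 0.6182 -0.0195  0.1296] d_tool [206.6  70.2  -2.4] roll -1.4 q7 -0.15 tilt 0.17 F [-0.   0.3 -3.4] w 0.294 g 59.9
```

{"name": "send_rows", "arguments": {"slide": [[35, 12, 0], [70, 24, 0], [105, 36, 0], [140, 48, 0], [170, 58, 0], [192, 65, -1], [204, 69, -2], [206, 70, -2]], "roll": [0, 0, -0.5, -0.5, -1, -1.5, -1.5, -1.5], "claw": [0, 0, 0, 0, 0, 0, 0, 0]}}

```text
t: 4.82
eef_pos: [0.6557, 0.1966, 0.1321]
tool_rot: [-0.001, 0.639, 0.769, -0.0]
contact_force: [-0.8, 0.6, -1.5]
gripper_width: 0.29
grasp_force: 59.8
```

{"name": "send_rows", "arguments": {"slide": [[0, 0, 5], [0, 0, 10], [0, 0, 15], [0, 0, 20], [0, 0, 25], [0, 0, 30], [0, 0, 30], [0, 0, 30]], "roll": [0, 0, 0, 0, 0, 0, 0, 0], "claw": [0, 0, 0, 0, 0, 0, 0, 0]}}

```text
t: 5.48
eef_pos: [0.6571, 0.1919, 0.1029]
tool_rot: [-0.0, 0.641, 0.767, -0.0]
contact_force: [-0.1, 0.3, -2.0]
gripper_width: 0.286
grasp_force: 59.8
```

Run:
```python
from h import *
p=json.load(open('p.json'));t=place(p['ra'],[(90,-8.8,0)])[0];go(t[0],t[1],.040,p['ra'][2])
im=bot.read_camera("top")[:,:,::-1]
cv2.imwrite("pics/t2.png",cv2.resize(im[130:290,130:330],None,fx=3.75,fy=3.75,interpolation=cv2.INTER_CUBIC))
w=bot.read_camera("wrist")[:,:,::-1]; cv2.imwrite("pics/w2.png",w)
```

```text
t 5.48 tcp [0.6571 0.1919 0.1029] d_tool [ 3.8 -0.7 62.9] roll -0.0 q7 -0.46 tilt 0.04 F [-0.1  0.3 -2. ] w 0.286 g 59.8
```

View pics/w2.png

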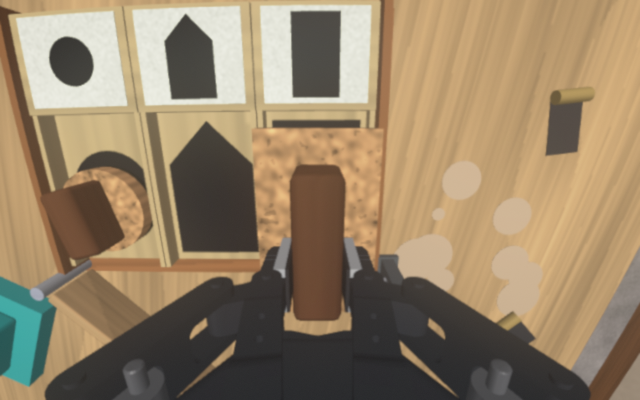

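The wrist view shows the block gripped level with its far cork corners at (253,128) and (383,128), over the oblong bay; the point and disc bays lie to the left. I'll check the offset in the hand numerically.

Run:
```python
from h import *
p=json.load(open('p.json')); m=bot.camera_model("wrist"); o=bot.get_obs(); e=o["eef_pos"]
L=np.array([(-36,59,20),(36,59,20),(-13,40,54),(13,40,54)])+[0,0,1000*(e[2]-.0325)]
px=np.array([(253,128),(383,128),(291,168),(343,168)])
print(proj(m,place((*place((e[0],e[1],p['ra'][2]),[(0,8.8,0)])[0][:2],p['ra'][2]),L)))
b,r=fit(m,L,px,(e[0],e[1],p['ra'][2])); print(b,r.tolist()); 
c,s=np.cos(p['ra'][2]),np.sin(p['ra'][2]); R2=np.array([[c,s],[-s,c]])
print("block minus tcp (bay axes)",R2@(b[:2]-e[:2]),"block in bay",R2@(b[:2]-place(p['ra'],[(90,0,0)])[0][:2]), b[2]-p['ra'][2])
# rack check in wrist view: card rect corners / pointed outline tip
f,r=fit(m,[(0,59,6),(36,23,6),(-36,-59,6)],np.array([(207,122),(252,165),(180,251)]),p['ra']); print("rack from wrist",f,r.tolist())
```

```text
[[250.21133106 127.5829381 ]
 [383.68418007 127.61392888]
 [287.25149416 174.02149523]
 [346.54352703 174.03543207]]
[0.65552287 0.20272238 0.16863647] [[-2.1, -4.5], [1.8, -3.1], [-3.1, 1.7], [4.4, 2.3]]
block minus tcp (bay axes) [-8.73384078e-05  1.05863043e-02] block in bay [ 0.00115454 -0.00162629] -0.01029611396011404
rack from wrist [0.56353649 0.18699846 0.15678049] [[-0.0, 0.1], [-0.5, 0.6], [0.7, -1.6]]
```

{"name": "send_rows", "arguments": {"slide": [[2, -1, 5], [3, -1.5, 13], [3, -1.5, 22], [3, -1.5, 31], [3, -1.5, 40], [3, -1.5, 45], [3, -1.5, 47], [3, -1.5, 47]], "roll": [0, 0, 0, 0, 0, 0, 0, 0], "claw": [0, 0, 0, 0, 0, 0, 0, 0]}}

```text
t: 6.25
eef_pos: [0.6549, 0.1946, 0.0553]
tool_rot: [-0.0, 0.641, 0.767, -0.001]
contact_force: [-0.5, 0.6, -2.8]
gripper_width: 0.289
grasp_force: 59.8
```

{"name": "send_rows", "arguments": {"slide": [[0, 0, 2], [0, 0, 4], [0, 0, 6], [0, 0, 8], [0, 0, 10], [0, 0, 12], [0, 0, 14], [0, 0, 15]], "roll": [0, 0, 0, 0, 0, 0, 0, 0], "claw": [0, 0, 0, 0, 0, 0, 0, 0]}}

```text
t: 6.92
eef_pos: [0.6554, 0.1949, 0.0445]
tool_rot: [0.001, 0.641, 0.767, -0.0]
contact_force: [-12.2, -4.4, 28.8]
gripper_width: 0.291
grasp_force: 63.7
```

Run:
```python
from h import *
p=json.load(open('p.json'));t=place(p['ra'],[(90,-8.8,0)])[0];go(t[0],t[1],.0385,p['ra'][2])
```

```text
t 6.92 tcp [0.6554 0.1949 0.0445] d_tool [0.5 0.3 6. ] roll -0.0 q7 -0.49 tilt 0.07 F [-12.2  -4.4  28.8] w 0.291 g 63.7
```

Contact came early: 29 N with -12 N along x. I'll back off a little and look.

{"name": "send_rows", "arguments": {"slide": [[0, 0, -3], [0, 0, -6], [0, 0, -8], [0, 0, -8], [0, 0, -8], [0, 0, -8], [0, 0, -8], [0, 0, -8]], "roll": [0, 0, 0, 0, 0, 0, 0, 0], "claw": [0, 0, 0, 0, 0, 0, 0, 0]}}

```text
t: 7.58
eef_pos: [0.6551, 0.1949, 0.049]
tool_rot: [-0.0, 0.641, 0.767, -0.0]
contact_force: [0.4, 0.2, -2.9]
gripper_width: 0.288
grasp_force: 59.8
```

Run:
```python
from h import *
p=json.load(open('p.json'));t=place(p['ra'],[(90,-8.8,0)])[0];go(t[0],t[1],.0385,p['ra'][2])
w=bot.read_camera("wrist")[:,:,::-1]
a=cv2.resize(bot.read_camera("top")[130:240,150:290,::-1],(400,314),interpolation=cv2.INTER_CUBIC)
b=cv2.resize(w[60:280,160:440],(400,314),interpolation=cv2.INTER_CUBIC)
cv2.imwrite("pics/w3.png",np.hstack([a,b]))
```

```text
t 7.58 tcp [0.6551 0.1949 0.049 ] d_tool [ 0.5  0.6 10.5] roll -0.0 q7 -0.49 tilt 0.03 F [ 0.4  0.2 -2.9] w 0.288 g 59.8
```

View pics/w3.png

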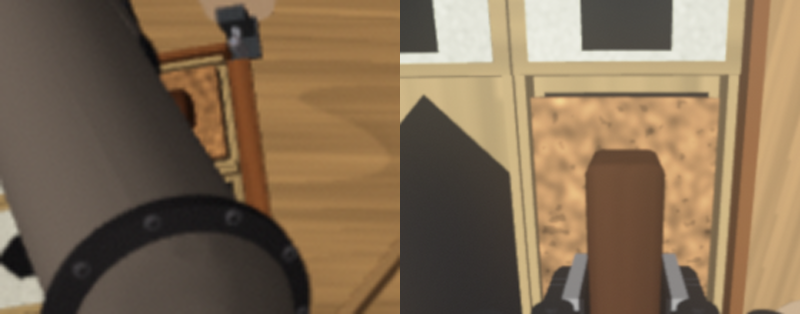

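Run:
```python
from h import *
p=json.load(open('p.json')); m=bot.camera_model("wrist"); e=bot.get_obs()["eef_pos"]
c=lambda a:np.array([(160+(x-400)*.7,60+y*.7) for x,y in a])
f=lambda v:proj(m,place((v[0],v[1],p['ra'][2]),[(54,59,6),(126,59,6)]))-c([(545,93),(708,93)])
r=least_squares(lambda v:f(v).ravel(),p['ra'][:2]); print("rack",r.x,p['ra'],r.fun.round(1))
# block: x, y, yaw, height
g=lambda v:proj(m,place(v[:3],[(-36,59,20+v[3]),(36,59,20+v[3]),(-36,-5,20+v[3]),(36,12,20+v[3])]))
px=c([(531,97),(718,98)])
k=lambda v:np.r_[(g([v[0],v[1],p['ra'][2],v[2]])[:2]-px).ravel()]
s=least_squares(k,(.655,.203,16)); print("block",s.x,s.fun.round(1),"tcp",e)
a=p['ra'][2]; R2=np.array([[np.cos(a),np.sin(a)],[-np.sin(a),np.cos(a)]])
print("block in bay (mm)",1000*R2@(s.x[:2]-place((*r.x,a),[(90,0,0)])[0][:2]))
```

```text
rack [0.56589975 0.18850401] [0.5655342457502872, 0.18809909094747018, 0.17893258404864934] [ 1.2 -0.1 -1.2 -0. ]
block [ 0.65381258  0.20312909 13.63745057] [ 0.   0.3  0.  -0.3] tcp [0.65521247 0.19483975 0.04909497]
block in bay (mm) [-0.88781097 -1.25508294]
```

{"name": "send_rows", "arguments": {"slide": [[0, 0.5, 1], [0, 0.5, 2], [0, 0.5, 3], [0, 0.5, 4], [0, 0.5, 4], [0, 0.5, 4], [0, 0.5, 4], [0, 0.5, 4]], "roll": [0, 0, 0, 0, 0, 0, 0, 0], "claw": [0, 0, 0, 0, 0, 0, 0, 0]}}

```text
t: 8.35
eef_pos: [0.6558, 0.195, 0.0454]
tool_rot: [0.0, 0.641, 0.767, 0.0]
contact_force: [0.0, 0.6, -2.3]
gripper_width: 0.292
grasp_force: 59.8
```

{"name": "send_rows", "arguments": {"slide": [[0, 0, 0.5], [0, 0, 1], [0, 0, 1.5], [0, 0, 2], [0, 0, 2], [0, 0, 2], [0, 0, 2], [0, 0, 2]], "roll": [0, 0, 0, 0, 0, 0, 0, 0], "claw": [0, 0, 0, 0, 0, 0, 0, 0]}}

```text
t: 9.02
eef_pos: [0.6559, 0.195, 0.0446]
tool_rot: [0.0, 0.641, 0.767, 0.0]
contact_force: [-3.7, -1.9, 6.0]
gripper_width: 0.29
grasp_force: 61.0
```

The bays stand on the 6 mm base, so the bay floor is at z 12 mm. Contact at a TCP height of 44.6 mm is exactly floor contact, so I can release.

{"name": "send_rows", "arguments": {"slide": [[0, 0, -1], [0, 0, -1], [0, 0, -1], [0, 0, -1], [0, 0, -1], [0, 0, -1], [0, 0, -1], [0, 0, -1]], "roll": [0, 0, 0, 0, 0, 0, 0, 0], "claw": [0.3, 0.35, 0.4, 0.45, 0.5, 0.55, 0.55, 0.55]}}

```text
t: 9.68
eef_pos: [0.6558, 0.195, 0.0443]
tool_rot: [0.0, 0.641, 0.767, 0.0]
contact_force: [-1.1, -0.2, -0.2]
gripper_width: 0.552
grasp_force: 0.0
```

{"name": "send_rows", "arguments": {"slide": [[0, 0, -5], [0, 0, -15], [0, 0, -30], [0, 0, -50], [0, 0, -70], [0, 0, -85], [0, 0, -90], [0, 0, -90]], "roll": [0, 0, 0, 0, 0, 0, 0, 0], "claw": [0.55, 0.55, 0.55, 0.55, 0.55, 0.55, 0.55, 0.55]}}

```text
t: 10.35
eef_pos: [0.6569, 0.1954, 0.1369]
tool_rot: [0.001, 0.641, 0.767, 0.002]
contact_force: [-0.9, -0.7, -0.6]
gripper_width: 0.548
grasp_force: 0.0
```

Run:
```python
from h import *
p=json.load(open('p.json')); p['ra'][0]-=.0008; p['ra'][1]-=.0014; json.dump(p,open('p.json','w'))
go(p['po'][0],p['po'][1],.13,p['po'][2])
cv2.imwrite("pics/w4.png",bot.read_camera("wrist")[:,:,::-1])
```

```text
t 10.35 tcp [0.6569 0.1954 0.1369] d_tool [-418.9 -305.4    5.5] roll 2.1 q7 -0.45 tilt 0.23 F [-0.9 -0.7 -0.6] w 0.548 g 0.0
```

View pics/w4.png

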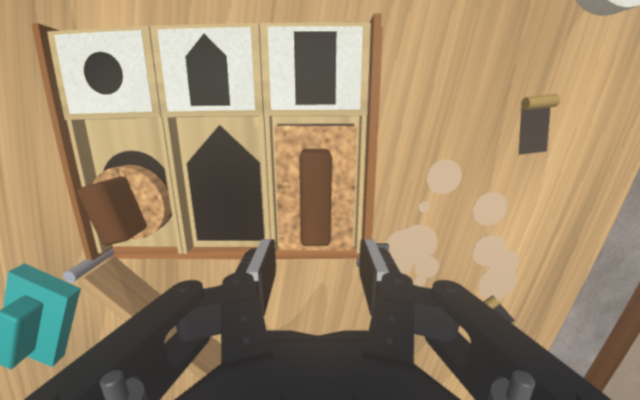

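The oblong block is seated in its bay, spanning columns 273–357 and rows 122–250. On to the pointed block.

{"name": "send_rows", "arguments": {"slide": [[-15, -11, 0], [-42, -31, 0], [-72, -52, 0], [-102, -74, 0], [-132, -96, 0], [-162, -118, 0], [-192, -140, 0], [-222, -162, 0]], "roll": [0, 0, 1, 1, 1, 2, 2, 2], "claw": [0.6, 0.7, 0.8, 0.9, 0.9, 0.9, 0.9, 0.9]}}

```text
t: 11.07
eef_pos: [0.5338, -0.0539, 0.1331]
tool_rot: [-0.001, 0.654, 0.756, -0.001]
contact_force: [0.5, -0.1, 0.9]
gripper_width: 0.897
grasp_force: 0.0
```

{"name": "send_rows", "arguments": {"slide": [[-30, -22, 0], [-60, -44, 0], [-90, -66, 0], [-120, -87, 0], [-150, -109, 0], [-175, -127, 0], [-185, -135, 0], [-185, -135, 0]], "roll": [0, 0, 0, 0, 0, 0, 0, 0], "claw": [0.9, 0.9, 0.9, 0.9, 0.9, 0.9, 0.9, 0.9]}}

```text
t: 11.73
eef_pos: [0.4253, -0.2583, 0.133]
tool_rot: [-0.001, 0.657, 0.754, -0.001]
contact_force: [-0.3, 0.1, -0.1]
gripper_width: 0.902
grasp_force: 0.0
```

```bash
python3 -c "
from h import *
import time
p=json.load(open('p.json'));bot.read_camera('top');bot.read_camera('top');go(p['po'][0],p['po'][1],.03,p['po'][2])
cv2.imwrite('pics/w5.png',bot.read_camera('wrist')[:,:,::-1])"
```

```text
t 11.83 tcp [ 0.4281 -0.2545  0.1335] d_tool [-16.9   0.5 103.4] roll 0.1 q7 0.37 tilt 0.1 F [-0.3 -0.5  0.2] w 0.902 g 0.0
```

View pics/w5.png

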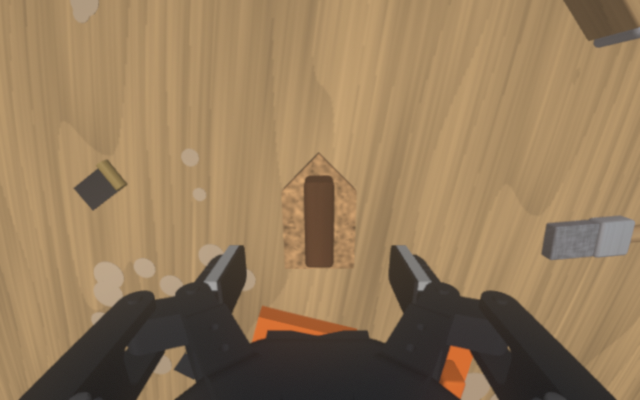

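The pointed block is centred between the fingers, its handle at (319,222) and square to the view. Descend, with -17 mm in tool x.

{"name": "send_rows", "arguments": {"slide": [[-5, 0, 10], [-12, 0, 30], [-17, 0, 55], [-17, 0, 80], [-17, 0, 95], [-17, 0, 101], [-17, 0, 103], [-17, 0, 103]], "roll": [0, 0, 0, 0, 0, 0, 0, 0], "claw": [0.9, 0.9, 0.9, 0.9, 0.9, 0.9, 0.9, 0.9], "force": 60}}

```text
t: 12.55
eef_pos: [0.4316, -0.2709, 0.031]
tool_rot: [-0.0, 0.654, 0.757, 0.0]
contact_force: [-0.9, 0.3, -0.6]
gripper_width: 0.897
grasp_force: 0.0
```

```bash
python3 -c "
from h import *
p=json.load(open('p.json'));go(p['po'][0],p['po'][1],.029,p['po'][2])"
```

```text
t 12.55 tcp [ 0.4316 -0.2709  0.031 ] d_tool [-0.1 -0.8  2. ] roll 0.2 q7 0.30 tilt 0.04 F [-0.9  0.3 -0.6] w 0.897 g 0.0
```

{"name": "send_rows", "arguments": {"slide": [[0, 0, 0], [0, 0, 0], [0, 0, 0], [0, 0, 0], [0, 0, 0], [0, 0, 0], [0, 0, 0], [0, 0, 0]], "roll": [0, 0, 0, 0, 0, 0, 0, 0], "claw": [0.5, 0, 0, 0, 0, 0, 0, 0]}}

```text
t: 13.22
eef_pos: [0.4317, -0.2719, 0.0322]
tool_rot: [0.001, 0.655, 0.756, 0.0]
contact_force: [-1.2, 1.2, 6.5]
gripper_width: 0.292
grasp_force: 60.0
```

{"name": "send_rows", "arguments": {"slide": [[0, 0, -3], [0, 0, -15], [0, 0, -30], [0, 0, -50], [0, 0, -70], [0, 0, -90], [0, 0, -100], [0, 0, -100]], "roll": [0, 0, 0, 0, 0, 0, 0, 0], "claw": [0, 0, 0, 0, 0, 0, 0, 0]}}

```text
t: 13.88
eef_pos: [0.4326, -0.2723, 0.134]
tool_rot: [0.002, 0.655, 0.756, 0.0]
contact_force: [0.4, -0.6, -2.9]
gripper_width: 0.29
grasp_force: 59.2
```

```bash
python3 -c "
from h import *
p=json.load(open('p.json'));t=place(p['ra'],[(0,0,0)])[0];print(t);go(t[0],t[1],.131,p['ra'][2])"
```

```text
[0.56473425 0.18669909 0.        ]
t 13.88 tcp [ 0.4326 -0.2723  0.134 ] d_tool [435.4 196.5   2.3] roll -2.0 q7 0.40 tilt 0.27 F [ 0.4 -0.6 -2.9] w 0.29 g 59.2
```

{"name": "send_rows", "arguments": {"slide": [[14, 6, 0], [40, 18, 0], [70, 32, 0], [100, 45, 0], [130, 59, 0], [160, 72, 0], [190, 86, 0], [220, 99, 0]], "roll": [0, 0, 0, -0.5, -0.5, -1, -1, -1], "claw": [0, 0, 0, 0, 0, 0, 0, 0]}}

```text
t: 14.55
eef_pos: [0.4971, -0.0382, 0.1303]
tool_rot: [-0.001, 0.648, 0.762, -0.0]
contact_force: [0.3, 0.2, -2.0]
gripper_width: 0.291
grasp_force: 59.1
```

```bash
python3 -c "
from h import *
p=json.load(open('p.json'));t=place(p['ra'],[(0,0,0)])[0];print(t);go(t[0],t[1],.131,p['ra'][2])"
```

```text
[0.56473425 0.18669909 0.        ]
t 14.55 tcp [ 0.4971 -0.0382  0.1303] d_tool [211.1 102.9  -0.7] roll -1.0 q7 -0.11 tilt 0.09 F [ 0.3  0.2 -2. ] w 0.291 g 59.1
```

{"name": "send_rows", "arguments": {"slide": [[30, 15, 0], [60, 29, 0], [90, 44, 0], [120, 58, 0], [150, 73, 0], [180, 88, 0], [200, 97, 0], [211, 103, 0]], "roll": [0, 0, 0, -0.5, -0.5, -1, -1, -1], "claw": [0, 0, 0, 0, 0, 0, 0, 0]}}

```text
t: 15.22
eef_pos: [0.5647, 0.189, 0.1303]
tool_rot: [-0.001, 0.64, 0.769, 0.0]
contact_force: [0.4, 1.0, -1.5]
gripper_width: 0.293
grasp_force: 59.1
```

{"name": "send_rows", "arguments": {"slide": [[0, 0, 4], [0, 0, 10], [0, 0, 18], [0, 0, 26], [0, 0, 30], [0, 0, 30], [0, 0, 30], [0, 0, 30]], "roll": [0, 0, 0, 0, 0, 0, 0, 0], "claw": [0, 0, 0, 0, 0, 0, 0, 0]}}

```text
t: 15.88
eef_pos: [0.5656, 0.1849, 0.1015]
tool_rot: [0.0, 0.641, 0.767, 0.0]
contact_force: [-0.3, 0.3, -2.9]
gripper_width: 0.288
grasp_force: 59.2
```

```bash
python3 -c "
from h import *
p=json.load(open('p.json'));t=place(p['ra'],[(0,-.5,0)])[0];print(t);go(t[0],t[1],.0442,p['ra'][2])"
```

```text
[0.56482324 0.18620707 0.        ]
t 15.88 tcp [0.5656 0.1849 0.1015] d_tool [ 1.4 -0.6 57.3] roll -0.0 q7 -0.53 tilt 0.02 F [-0.3  0.3 -2.9] w 0.288 g 59.2
```

{"name": "send_rows", "arguments": {"slide": [[1, 0, 5], [1, 0, 14], [1, 0, 24], [1, 0, 34], [1, 0, 43], [1, 0, 48], [1, 0, 50], [1, 0, 50]], "roll": [0, 0, 0, 0, 0, 0, 0, 0], "claw": [0, 0, 0, 0, 0, 0, 0, 0]}}

```text
t: 16.55
eef_pos: [0.5648, 0.186, 0.0505]
tool_rot: [-0.0, 0.641, 0.767, -0.001]
contact_force: [-0.2, -0.1, -1.5]
gripper_width: 0.293
grasp_force: 59.2
```

{"name": "send_rows", "arguments": {"slide": [[0, 0, 1], [0, 0, 2], [0, 0, 3], [0, 0, 4], [0, 0, 5], [0, 0, 6], [0, 0, 7], [0, 0, 7]], "roll": [0, 0, 0, 0, 0, 0, 0, 0], "claw": [0, 0, 0, 0, 0, 0, 0, 0]}}

```text
t: 17.22
eef_pos: [0.5653, 0.1861, 0.0443]
tool_rot: [0.0, 0.641, 0.767, 0.0]
contact_force: [0.2, 0.2, -1.9]
gripper_width: 0.292
grasp_force: 59.2
```

{"name": "send_rows", "arguments": {"slide": [[0, 0, 0.5], [0, 0, 1], [0, 0, 1.5], [0, 0, 1.5], [0, 0, 1.5], [0, 0, 1.5], [0, 0, 1.5], [0, 0, 1.5]], "roll": [0, 0, 0, 0, 0, 0, 0, 0], "claw": [0, 0, 0, 0, 0, 0, 0, 0]}}

```text
t: 17.88
eef_pos: [0.5653, 0.1861, 0.0442]
tool_rot: [0.0, 0.641, 0.767, -0.0]
contact_force: [-3.9, -2.9, 12.3]
gripper_width: 0.286
grasp_force: 60.9
```

{"name": "send_rows", "arguments": {"slide": [[0, 0, -1], [0, 0, -1], [0, 0, -1], [0, 0, -1], [0, 0, -1], [0, 0, -1], [0, 0, -1], [0, 0, -1]], "roll": [0, 0, 0, 0, 0, 0, 0, 0], "claw": [0.3, 0.35, 0.4, 0.45, 0.5, 0.55, 0.55, 0.55]}}

```text
t: 18.55
eef_pos: [0.5652, 0.1861, 0.0437]
tool_rot: [-0.0, 0.641, 0.767, -0.0]
contact_force: [-0.3, -0.3, -0.1]
gripper_width: 0.55
grasp_force: 0.0
```

{"name": "send_rows", "arguments": {"slide": [[0, 0, -5], [0, 0, -20], [0, 0, -40], [0, 0, -65], [0, 0, -90], [0, 0, -100], [0, 0, -100], [0, 0, -100]], "roll": [0, 0, 0, 0, 0, 0, 0, 0], "claw": [0.55, 0.55, 0.55, 0.55, 0.55, 0.55, 0.55, 0.55]}}

```text
t: 19.22
eef_pos: [0.5653, 0.186, 0.1438]
tool_rot: [0.0, 0.641, 0.767, 0.0]
contact_force: [-0.2, -0.7, -0.0]
gripper_width: 0.547
grasp_force: 0.0
```

Run:
```python
from h import *
p=json.load(open('p.json')); h=place(p['ra'],[(-141,-75,0)])[0]
for a in(.84,.6,.4,.2,0):
    print(a,"push pt",place((h[0],h[1],p['ra'][2]-a),[(215,-5,33),(250,-5,33)]).round(3).tolist(),"gate dir",round(p['ra'][2]-a,3))
go(.67,-.12,.14,p['ra'][2]-.84)
cv2.imwrite("pics/w6.png",bot.read_camera("wrist")[:,:,::-1])
```

```text
0.84 push pt [[0.606, -0.048, 0.033], [0.634, -0.07, 0.033]] gate dir -0.661
0.6 push pt [[0.634, -0.005, 0.033], [0.665, -0.019, 0.033]] gate dir -0.421
0.4 push pt [[0.648, 0.036, 0.033], [0.682, 0.028, 0.033]] gate dir -0.221
0.2 push pt [[0.654, 0.078, 0.033], [0.689, 0.078, 0.033]] gate dir -0.021
0 push pt [[0.652, 0.121, 0.033], [0.686, 0.127, 0.033]] gate dir 0.179
t 19.22 tcp [0.5653 0.186  0.1438] d_tool [-319.7   48.7    3.9] roll 48.1 q7 -0.50 tilt 0.04 F [-0.2 -0.7 -0. ] w 0.547 g 0.0
```

View pics/w6.png

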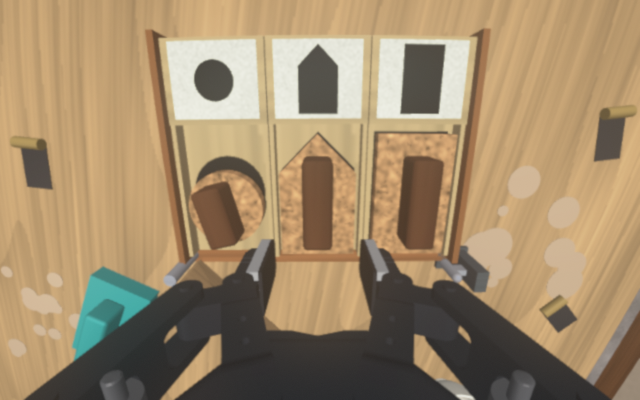

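Both blocks sit in their own bays: pointed at (318,195), oblong at (415,195), and the round one at (227,212) untouched. Next I'll plan the gate push in rack axes, where tool x is rack y and tool y is rack x.

Run:
```python
from h import *
p=json.load(open('p.json')); ra=p['ra']
m=bot.camera_model("top")
b=least_squares(lambda v:(proj(m,[[v[0],v[1],.045]])-[[322,117]]).ravel(),[.7,-.1]).x
c,s=np.cos(ra[2]),np.sin(ra[2]); tr=lambda q:np.array([[c,s],[-s,c]])@(np.array(q)-ra[:2])*1000
print("bowl rack",tr(b),"tcp rack",tr(bot.get_obs()["eef_pos"][:2]))
for a in(.84,.7,.55,.4,.3,.2,.1,.05,0):
    C,S=np.cos(a),np.sin(a); d=11*C+14.5*S
    w=lambda d:np.round([-141+205*C-(5+d)*S,-75-205*S-(5+d)*C])
    print(a,"touch",w(d),"clear",w(d+25), np.hypot(*place(ra,[(*w(d),0)])[0][:2]).round(3))
go(*ra[:2],.025,ra[2])
```

```text
bowl rack [ 168.79305879 -287.169701  ] tcp rack [-0.26490199 -1.0463401 ]
0.84 touch [ -21. -243.] clear [ -40. -260.] 0.59
0.7 touch [   1. -224.] clear [ -15. -244.] 0.607
0.55 touch [  22. -201.] clear [   9. -222.] 0.622
0.4 touch [  40. -174.] clear [  30. -197.] 0.635
0.3 touch [  49. -154.] clear [  42. -178.] 0.642
0.2 touch [  56. -134.] clear [  51. -159.] 0.647
0.1 touch [  61. -113.] clear [  59. -138.] 0.651
0.05 touch [  63. -102.] clear [  62. -127.] 0.652
0 touch [ 64. -91.] clear [  64. -116.] 0.653
t 19.27 tcp [0.5647 0.1856 0.1428] d_tool [  1.1   0.4 117.8] roll -0.0 q7 -0.50 tilt 0.08 F [-0.8  0.4  0.2] w 0.551 g 0.0
```

{"name": "send_rows", "arguments": {"slide": [[-20, -3, 0], [-55, -8, 0], [-95, -14, 0], [-135, -20, 0], [-175, -26, 0], [-215, -32, 0], [-250, -38, 0], [-261, -40, 0]], "roll": [0, 0, 0, 0, 0, 0, 0, 0], "claw": [0.3, 0, 0, 0, 0, 0, 0, 0]}}

```text
t: 19.93
eef_pos: [0.5705, -0.0857, 0.1415]
tool_rot: [-0.001, 0.644, 0.765, -0.002]
contact_force: [-0.5, -1.8, -1.0]
gripper_width: 0.004
grasp_force: 0.0
```

{"name": "send_rows", "arguments": {"slide": [[0, 0, 10], [0, 0, 30], [0, 0, 55], [0, 0, 80], [0, 0, 105], [0, 0, 117], [0, 0, 117], [0, 0, 117]], "roll": [0, 0, 0, 0, 0, 0, 0, 0], "claw": [0, 0, 0, 0, 0, 0, 0, 0]}}

```text
t: 20.6
eef_pos: [0.5717, -0.0765, 0.026]
tool_rot: [-0.001, 0.641, 0.768, -0.0]
contact_force: [-0.1, -0.1, -0.1]
gripper_width: 0.002
grasp_force: 0.0
```

Run:
```python
from h import *
p=json.load(open('p.json')); t=place(p['ra'],[(-21,-243,0)])[0]; go(t[0],t[1],.025,p['ra'][2])
```

```text
t 20.60 tcp [ 0.5717 -0.0765  0.026 ] d_tool [17.2 19.   1. ] roll 0.1 q7 -0.12 tilt 0.13 F [-0.1 -0.1 -0.1] w 0.002 g 0.0
```

{"name": "send_rows", "arguments": {"slide": [[6, 6, 0], [12, 13, 0], [17, 19, 0], [24, 27, 0], [30, 34, 0], [36, 41, 0], [44, 48, 0], [52, 55, 0]], "roll": [0, 0, 0, 0, 0, 0, 0, 0], "claw": [0, 0, 0, 0, 0, 0, 0, 0]}}

```text
t: 21.27
eef_pos: [0.6178, -0.016, 0.0269]
tool_rot: [0.0, 0.641, 0.767, 0.0]
contact_force: [0.4, -0.3, -0.7]
gripper_width: 0.004
grasp_force: 0.2
```

Run:
```python
from h import *
p=json.load(open('p.json'))
for w in [(22,-201,0),(61,-113,0)]:
    t=place(p['ra'],[w])[0]; go(t[0],t[1],.025,p['ra'][2])
```

```text
t 21.27 tcp [ 0.6178 -0.016   0.0269] d_tool [7.9 5.8 1.9] roll -0.0 q7 -0.21 tilt 0.01 F [ 0.4 -0.3 -0.7] w 0.004 g 0.2
t 21.27 tcp [ 0.6178 -0.016   0.0269] d_tool [95.9 44.8  1.9] roll -0.0 q7 -0.21 tilt 0.01 F [ 0.4 -0.3 -0.7] w 0.004 g 0.2
```

{"name": "send_rows", "arguments": {"slide": [[8, 6, 0], [21, 15, 0], [35, 24, 0], [48, 30, 0], [61, 35, 0], [75, 40, 0], [87, 43, 0], [94, 45, 0]], "roll": [0, 0, 0, 0, 0, 0, 0, 0], "claw": [0, 0, 0, 0, 0, 0, 0, 0]}}

```text
t: 21.93
eef_pos: [0.6445, 0.0866, 0.0269]
tool_rot: [-0.0, 0.64, 0.768, 0.0]
contact_force: [0.0, 0.5, -0.2]
gripper_width: -0.005
grasp_force: 0.1
```

Run:
```python
from h import *
p=json.load(open('p.json'))
t=place(p['ra'],[(64,-91,0)])[0]; go(t[0],t[1],.025,p['ra'][2])
im=bot.read_camera("top")[:,:,::-1]; s=bot.read_camera("scene")[:,:,::-1]
a=cv2.resize(im[130:290,130:330],(500,400),interpolation=cv2.INTER_CUBIC); b=cv2.resize(s[130:250,310:400],(300,400),interpolation=cv2.INTER_CUBIC)
cv2.imwrite("pics/t7.png",np.hstack([a,b]))
```

```text
t 21.93 tcp [0.6445 0.0866 0.0269] d_tool [21.7  3.3  1.9] roll 0.1 q7 -0.35 tilt 0.06 F [ 0.   0.5 -0.2] w -0.005 g 0.1
```

View pics/t7.png

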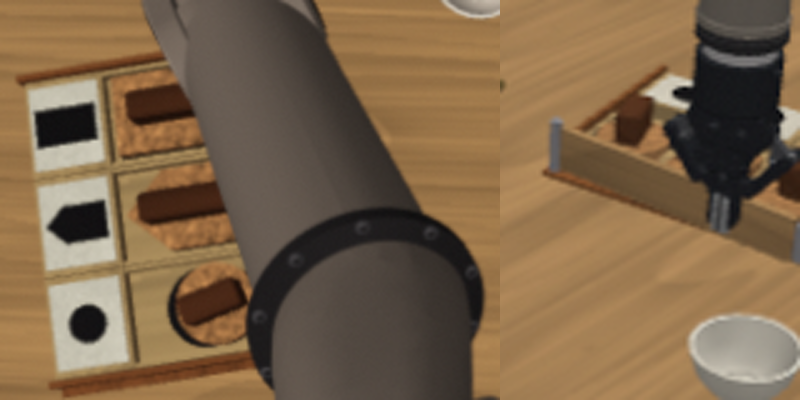

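The gate is nearly shut, with the closed fingers against its outer face at (720,205), and all blocks remain in their bays. Now the slow final push.

{"name": "send_rows", "arguments": {"slide": [[3, 1, 0], [6, 2, 0], [9, 2, 0], [12, 3, 0], [15, 3, 0], [18, 3, 0], [20, 3, 0], [22, 3, 0]], "roll": [0, 0, 0, 0, 0, 0, 0, 0], "claw": [0, 0, 0, 0, 0, 0, 0, 0]}}

```text
t: 22.7
eef_pos: [0.6446, 0.1016, 0.0269]
tool_rot: [0.002, 0.642, 0.767, -0.002]
contact_force: [2.2, -11.5, 2.2]
gripper_width: -0.003
grasp_force: 5.9
```

{"name": "send_rows", "arguments": {"slide": [[0.5, 0, 0], [1, 0, 0], [1.5, 0, 0], [2, 0, 0], [2, 0, 0], [2, 0, 0], [2, 0, 0], [2, 0, 0]], "roll": [0, 0, 0, 0, 0, 0, 0, 0], "claw": [0, 0, 0, 0, 0, 0, 0, 0]}}

```text
t: 23.37
eef_pos: [0.6446, 0.1016, 0.0269]
tool_rot: [0.002, 0.643, 0.766, -0.002]
contact_force: [1.8, -11.8, 1.5]
gripper_width: 0.0
grasp_force: 5.7
```

The picture allowance is used up, in fact one over (11 viewed). From here I'll rely on force and numbers, starting with a slightly harder push.

{"name": "send_rows", "arguments": {"slide": [[1, 0, 0], [2, 0, 0], [3, 0, 0], [4, 0, 0], [5, 0, 0], [5, 0, 0], [5, 0, 0], [5, 0, 0]], "roll": [0, 0, 0, 0, 0, 0, 0, 0], "claw": [0, 0, 0, 0, 0, 0, 0, 0]}}

```text
t: 24.03
eef_pos: [0.6431, 0.111, 0.0269]
tool_rot: [0.001, 0.642, 0.767, -0.001]
contact_force: [1.1, -5.8, 0.6]
gripper_width: -0.002
grasp_force: 2.8
```

Run:
```python
from h import *
p=json.load(open('p.json'))
t=place(p['ra'],[(64,-91,0)])[0]; go(t[0],t[1],.025,p['ra'][2]); print(bot.get_obs()['q'].round(3))
cv2.imwrite("pics/s8.png",bot.read_camera("scene")[:,:,::-1])
```

```text
t 24.03 tcp [0.6431 0.111  0.0269] d_tool [-2.5  0.3  1.9] roll -0.1 q7 -0.39 tilt 0.12 F [ 1.1 -5.8  0.6] w -0.002 g 2.8
[ 0.017  0.711 -0.401  1.726  0.373  0.781 -0.387]
```

It snapped through, moving 9 mm forward to the expected shut position. Retreating.

{"name": "send_rows", "arguments": {"slide": [[-5, 0, 0], [-15, 0, 0], [-30, 0, 0], [-50, 0, 0], [-60, 0, -10], [-60, 0, -40], [-60, 0, -75], [-60, 0, -110]], "roll": [0, 0, 0, 0, 0, 0, 0, 0], "claw": [0, 0, 0, 0, 0, 0, 0, 0]}}

```text
t: 24.75
eef_pos: [0.6526, 0.0525, 0.1381]
tool_rot: [-0.001, 0.642, 0.767, -0.0]
contact_force: [1.0, -0.5, -0.0]
gripper_width: 0.005
grasp_force: 0.0
```

{"name": "send_rows", "arguments": {"slide": [[-20, 0, -20], [-55, 0, -30], [-90, 0, -30], [-125, 0, -30], [-160, 0, -30], [-195, 0, -30], [-225, 0, -30], [-230, 0, -30]], "roll": [0, 0, 0, 0, 0, 0, 0, 0], "claw": [0, 0, 0, 0, 0, 0, 0, 0]}}

```text
t: 25.42
eef_pos: [0.6935, -0.1825, 0.1671]
tool_rot: [0.002, 0.645, 0.764, -0.002]
contact_force: [0.3, -1.0, 0.2]
gripper_width: 0.004
grasp_force: 0.0
```

Run:
```python
from h import *
p=json.load(open('p.json')); ra=p['ra']; m=bot.camera_model("top"); h=place(ra,[(-141,-75,0)])[0]
g=bot.read_camera("top"); g0=cv2.imread("pics/top0.png")[:,:,::-1]
print("tcp",bot.get_obs()["eef_pos"].round(3))
for a in(0,.03):
    for r in(120,200,240,272): print(a,r,proj(m,place((h[0],h[1],ra[2]-a),[(r,0,0)])+[[0,0,.056]]).round(1).tolist())
# profile across the gate top at r=240
for n,im in(("now",g),("start",g0)):
  for r in(150,240):
    ys=np.arange(-40,21,2); q=proj(m,place((h[0],h[1],ra[2]),[(r,y,0) for y in ys])+[[0,0,.056]])
    v=cv2.remap(im,q[:,0].astype(np.float32)[None],q[:,1].astype(np.float32)[None],cv2.INTER_LINEAR)[0]
    print(n,r,[f"{y}:{int(x[0])}/{int(x[2])}" for y,x in zip(ys,v)])
```

```text
tcp [ 0.694 -0.18   0.167]
0 120 [[238.3, 214.3]]
0 200 [[233.5, 178.3]]
0 240 [[231.2, 160.6]]
0 272 [[229.4, 146.6]]
0.03 120 [[240.0, 214.0]]
0.03 200 [[236.3, 177.9]]
0.03 240 [[234.5, 160.1]]
0.03 272 [[233.1, 146.1]]
now 150 ['-40:151/70', '-38:151/70', '-36:152/71', '-34:152/70', '-32:153/71', '-30:154/72', '-28:155/73', '-26:156/74', '-24:156/73', '-22:157/74', '-20:157/74', '-18:149/68', '-16:129/53', '-14:118/39', '-12:114/33', '-10:90/30', '-8:72/29', '-6:70/30', '-4:99/44', '-2:131/60', '0:145/68', '2:147/70', '4:146/71', '6:130/65', '8:98/48', '10:89/37', '12:141/57', '14:150/61', '16:149/61', '18:154/63', '20:160/66']
now 240 ['-40:161/76', '-38:161/75', '-36:162/75', '-34:162/76', '-32:163/76', '-30:164/77', '-28:165/77', '-26:166/78', '-24:166/79', '-22:166/78', '-20:166/78', '-18:163/76', '-16:133/57', '-14:108/37', '-12:100/31', '-10:86/30', '-8:70/29', '-6:71/32', '-4:90/39', '-2:142/65', '0:159/75', '2:164/79', '4:170/83', '6:165/83', '8:121/62', '10:78/34', '12:114/46', '14:143/58', '16:158/66', '18:160/65', '20:151/61']
start 150 ['-40:145/68', '-38:147/68', '-36:146/67', '-34:147/68', '-32:147/69', '-30:148/69', '-28:148/69', '-26:148/69', '-24:149/69', '-22:150/70', '-20:149/70', '-18:142/65', '-16:124/51', '-14:113/37', '-12:114/34', '-10:121/35', '-8:125/36', '-6:123/36', '-4:119/35', '-2:115/34', '0:111/35', '2:117/48', '4:137/70', '6:151/80', '8:142/77', '10:87/49', '12:37/25', '14:19/17', '16:17/17', '18:16/17', '20:16/17']
start 240 ['-40:154/72', '-38:155/73', '-36:155/73', '-34:156/73', '-32:156/73', '-30:157/73', '-28:158/74', '-26:159/74', '-24:159/74', '-22:160/75', '-20:160/75', '-18:157/73', '-16:128/54', '-14:104/36', '-12:104/31', '-10:112/33', '-8:119/34', '-6:124/36', '-4:126/38', '-2:119/35', '0:111/34', '2:117/48', '4:139/70', '6:152/81', '8:139/75', '10:89/50', '12:30/22', '14:17/17', '16:15/15', '18:15/15', '20:16/15']
```

The gate's top edge sits the same distance out at both radii (150 and 240 mm), so it is parallel to the rack and shut. Nothing is touching the robot.

```bash
python3 -c "
from station import bot
print(bot.hand_in())"
```

```text
the job is handed in; nothing more can be done
None
```

I put both blocks in their own bays, pushed the gate until it snapped onto its catch and handed the job in at about 25 s; no verdict came back, and I viewed 11 pictures, one over the limit of 10.

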